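Discharge a power board through its guard slot

TASK

Make the power board safe: slide the yellow dust cap fully open so that the slot in the guard's top is free, then take the discharge paddle by its black handle out of the blue stand and pass its blade straight down through the slot, pressing the sprung contact inside down until the guard's top lies within the red band on the blade. Finish while still gripping the paddle and holding it pressed there, upright; do not let go. Leave the meter, the spool and the jar where they are.

Things in the scene. Friction and masses are not known exactly. Their poses are not given: they have to be found in the camera images.
- slot (a point): Centre of the slot, at the height of the guard's flat grey top (90 mm above the bench). Fixed guard box, 150 x 140 mm top plate (6 mm thick) with clear sides, on a 160 x 150 mm base; it does not move in the run, its place and yaw differ each time. The slot goes straight down, 10 mm along this point's x and 26 mm along its y, with a white frame round it (seen once the cap is open); 1 mm chamfer at the mouth. z up. 45 mm under the slot's mouth lies the copper contact.
- cap_fin (a point): Centre of the upright fin of the yellow dust cap that covers the slot, 16.5 mm above the guard's top. The fin is 12 mm thick (along the slot's y), 26 mm along x; it rises from 5 mm to 26 mm above the guard's top and stands on the middle of a 5 mm thick cap plate (28 mm in x, 40 mm in y). Axes as the slot's. The cap slides along the slot's +y only.
- cap (a joint): How far the cap has been slid from the shut position along the slot's +y, m: 0 shut (fin over the slot), 0.045 end stop, fully open. Friction holds it anywhere (about 4 N to move it). Starts at 0 to 0.006.
- contact (a joint): How far the sprung copper contact (pad 14 x 32 mm) is pressed down, m: 0 at rest, 0.018 at its stop. 1.5 N starts it, about 3.8 N at 0.009, 6 N at the stop. The paddle's own weight does not press it.
- paddle_handle (a point): Centre of the paddle's black handle (orange rings), 20 mm thick along x, 30 mm wide along y, 60 mm high. Paddle: loose, about 80 g, 129 mm high, stands upright in the blue stand. z up, x is the thin direction of handle and blade. Steel blade below the handle, 8 mm (x) by 24 mm (y), 69 mm long, with a rounded nose whose flat foot is 5 x 18 mm. The red band is on the blade from 49 to 59 mm above the tip.
- paddle_tip (a point): Lower end of the paddle's blade, on its centre line, 99 mm below the handle's centre; axes as the handle's. It stands 10 mm above the bench in the stand at the start.
- stand: Fixed blue stand, block 70 x 80 x 50 mm, with a slot 10 x 26 mm and 40 mm deep in its top in which the paddle stands. Origin at the centre of its underside; x and y as the paddle's; its place and yaw differ each time. It and the guard may swap sides.
- meter: Bystander: grey hand meter lying flat, 140 x 72 x 37 mm, origin at the centre of its underside.
- spool: Bystander: solder spool with blue flanges standing on its end, 56 mm across, 40 mm high, origin at the centre of its underside.
- jar: Bystander: amber screw jar with white lid, 48 mm across, 60 mm high, origin at the centre of its underside.
- paddle: The paddle as a whole; origin at the lower end of its blade, as point paddle_tip.

How it is judged:
By the outcome, as a careful person would: the job done as asked, in the order asked, and still so for the second after the job is handed in, while the arm keeps its last pose, push and grip.
It also fails if it takes over 59 s, if anything falls off the work surface, if the arm or the gripper's body presses on something with over 40 N, if the wrist force passes 120 N, or if a joint passes its speed limit or range.

ROBOT

A 6-joint arm with a two-finger parallel gripper is mounted at the origin on the work surface. World frame = base frame: x ahead of the robot, y to its left, z up, the work surface at z = 0. Lengths are in m, angles in rad, forces in N, time in s.
With the tool pointing down it reaches from about 0.35 to 0.775 m from the base axis. Payload 7.3 kg.
Tool frame: the origin (TCP) lies on the centre line of the jaws, within the pads' length; the fingertips stand 8 mm ahead of it and the grasp point (between the pads) lies 11 mm behind it; z points along the fingers, y is the direction in which the jaws open and shut (so a half turn about z gives the same grasp; the last joint's range is limited). The gripper opens to 92 mm and grips with 3 to 60 N. Pads are 19 mm wide; open, the fingers measure 130 mm over their backs; the gripper's body (75 mm by 190 mm) begins 47 mm behind the grasp point.
Start: joints at [-1.321, 0.342, 1.524, -0, 1.275, -0.146], TCP at [0.202, -0.484, 0.207] pointing down, gripper open.
Joint ranges: [-2.53, 2.53], [-0.77, 2.02], [0.04, 2.7], [-1, 4.14], [0.28, 2.66], [-3.11, 3.11]. Speed limits (rad/s): [2.57, 2.57, 3.14, 3.14, 3.14, 3.14].

INTERFACE

Orientations are given as [roll, pitch, yaw] about the fixed x, y, z axes, in that order (R = Rz(yaw) Ry(pitch) Rx(roll)).
In Python, from bench import env gives the robot as it stands.
- The arm moves only by the shell command python3 -m creep 'ROWS' [FORCE]. ROWS is JSON, a list of rows, each a list of 7 numbers: the turn, a rotation vector about the tool's x, y, z in degrees, then the shift along the tool's x, y, z in m, then the opening in per cent of the stroke, from 0 (shut) to 100 (fully open). In form: [[rx, ry, rz, dx, dy, dz, grip], ...]. A call has 1 to 12 rows; each row shifts and turns the commanded pose from where the row before left it, along the tool's axes as they then stand; what a row does not reach is not made up. A row lasts 1/12 s, in which the tool goes at most 41.7 mm and 7.16 degrees, less where a joint would pass 70% of its speed; a pose out of reach is approached as far as the arm can. A call with a gripper value outside its range is refused whole. The fingers move at their own pace and stop on an object; FORCE is the grip in N (left out, the last holds). Time passes only in rows, so rows that do not move let the fingers close. It gives the time, the measured TCP pose, the force and the opening at its end, in the units of the state.
- env.get_state(): the state, without advancing time (a new reading comes with each control period).
- env.grab_frame(name): name is "scene" or "top"; returns (picture, depth): 480x640x3 uint8, blue, green, red; 480x640 float32, m along the optical axis (not along the pixel's ray), 0 where there is no reading.
- env.calibration(name): a dict with "K" (3x3 intrinsics, pixels), "k1" (the pictures are not rectified: a ray, as slopes to the right and down, at radius r is drawn at 1 + k1 r^2 times it, then the intrinsics apply), "eye" and "orientation" of the camera in the world. Camera axes: x right, y down, z forward; pixel columns grow to the right and rows downward; lengths in m; the calibration is good to about 2 mm. A picture is of the moment at which its call begins. calibration takes no time and is no camera call.
- env.sign_off(): hands the job in, once; it reports no verdict.
Trained networks look in the newest picture that a camera, given by its name, has taken for a name from the list of things; names that differ only in an ending like _2 or _b are one class to them, and where a whole thing is asked for, a point or a joint stands for the part that bears it (a point fixed in the world has none). Each returns a list of dicts, best first, with "p" (0 to 1); they miss things now and then, are a little off and sometimes report something else, mostly with a low value. They report only what shows in the picture. A call takes as long as a camera call.
- env.outline_of(target, camera): "region" (480x640 bool, what is visible of it) and "rect" ([left, top, right, bottom] in pixels, round what is visible of it).
The state is a dict: "time": time; "joint_pos": joint angles; "joint_velocities": joint speeds; "tau": joint torques, N m; "eef_pos": TCP position; "ee_rot": TCP orientation; "force": force on the tool from outside, world axes, zero at the start; "moment": the same for the moment, N m; "gripper_width": finger opening in m.
Only numpy, scipy, OpenCV 4.12 (cv2) and the standard library are available. Lean on these libraries where they do the work, as an engineer would, in place of code of your own. Each camera call takes 0.05 s, during which the arm holds its last target.

## Working session

There is one attempt and no reset: what is moved stays moved. The work goes in short steps, Python scripts to look and compute and a shell command to move; the robot and the scene stay as the last step left them, time stands still between calls to the robot, and variables do not carry over. Pictures are saved under pics/ and viewed, and the job is handed in when it is done.

```bash
ls; mkdir -p pics; python3 - <<'E'
from bench import env
import cv2,numpy as np
s=env.get_state(); print(s)
for n in("scene","top"):
    p,d=env.grab_frame(n); cv2.imwrite(f"pics/{n}0.png",p); np.save(f"pics/{n}0.npy",d); print(n,env.calibration(n))
    for t in("slot","cap_fin","paddle_handle","stand","meter","spool","jar","cap","contact"):
        try:
            r=env.outline_of(t,n); print(n,t,[(round(q["p"],2),q["rect"]) for q in r[:3]])
        except Exception as e: print(t,e)
E
```

```text
pics
{'time': 0.0, 'joint_pos': array([-1.32102147e+00,  3.42752892e-01,  1.52502984e+00, -2.17808090e-05,
        1.27538809e+00, -1.46006532e-01]), 'joint_velocities': array([ 0.00145866, -0.00143687,  0.00094482, -0.00103221,  0.00055385,
       -0.00021773]), 'tau': array([-1.48338622e-03, -4.31247175e+01, -2.44224304e+01,  7.15863495e-02,
        5.58611273e-02, -1.08374181e-04]), 'eef_pos': array([ 0.20230335, -0.48397814,  0.20652485]), 'ee_rot': array([-3.14002825e+00, -2.08999411e-04,  3.95787584e-01]), 'force': array([ 0.32324325, -0.86899552, -0.0012749 ]), 'moment': array([ 0.03783989,  0.03249944, -0.00814392]), 'gripper_width': 0.09184940490059164}
scene {'K': array([[507.71474502,   0.        , 318.47060059],
       [  0.        , 507.71474502, 236.51227928],
       [  0.        ,   0.        ,   1.        ]]), 'k1': -0.1272069851131353, 'eye': array([ 1.18748689, -0.28550353,  0.90743971]), 'orientation': array([-2.41711865,  0.00515477,  1.15649936])}
scene slot []
scene cap_fin [(0.56, [391.7, 222.7, 412.9, 240.7])]
scene paddle_handle [(0.57, [255.6, 251.5, 272.5, 
[... 374 characters left out ...]
       [  0.        , 609.52939106, 238.8590647 ],
       [  0.        ,   0.        ,   1.        ]]), 'k1': 0.0029620431356714148, 'eye': array([ 0.43986283, -0.01180804,  1.41415159]), 'orientation': array([-3.07980391,  0.00362776, -1.54463877])}
top slot [(0.63, [193.7, 162.0, 285.4, 251.8]), (0.43, [367.3, 214.1, 383.4, 225.4])]
top cap_fin [(0.62, [223.0, 193.1, 247.7, 212.6])]
top paddle_handle [(0.46, [365.5, 213.2, 381.3, 224.5])]
top stand [(0.74, [345.6, 202.5, 390.8, 244.8])]
top meter [(0.75, [103.2, 209.8, 148.2, 278.5])]
top spool [(0.69, [449.9, 198.1, 477.3, 218.0])]
top jar [(0.59, [469.2, 258.1, 496.6, 276.8])]
top cap [(0.69, [225.1, 191.4, 244.3, 210.7])]
top contact []
```

```bash
python3 - <<'E'
import cv2
p=cv2.imread("pics/top0.png"); a=p[150:270,180:300]; b=p[170:270,330:430]
import numpy as np
cv2.imwrite("pics/crop0.png",np.hstack([cv2.resize(a,(400,400),interpolation=2),cv2.resize(b,(400,400),interpolation=2)]))
q=cv2.imread("pics/scene0.png");cv2.imwrite("pics/crop1.png",cv2.resize(q[170:370,220:480],None,fx=3,fy=3,interpolation=2))
E
```

```text
(no output)
```

View pics/top0.png

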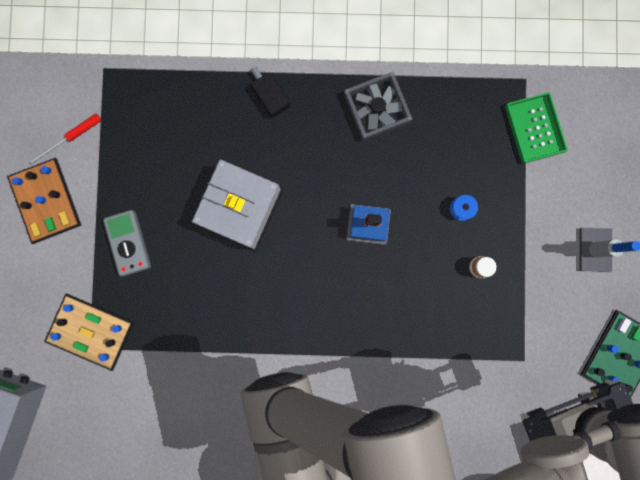

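View pics/scene0.png

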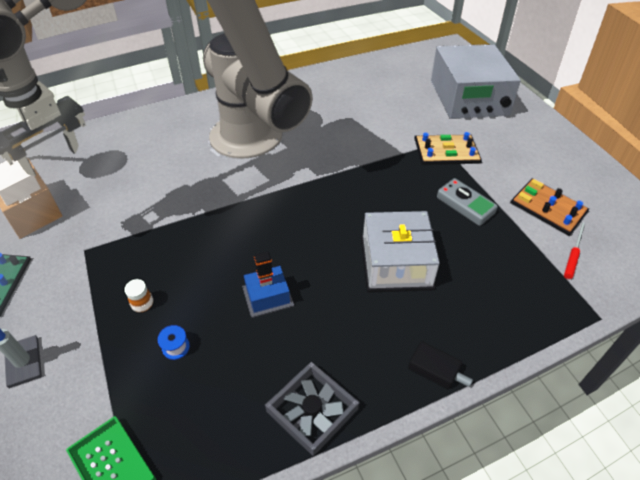

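View pics/crop0.png

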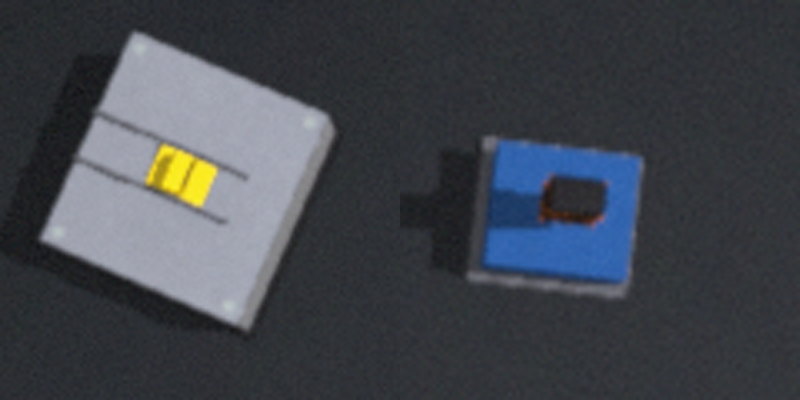

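View pics/crop1.png

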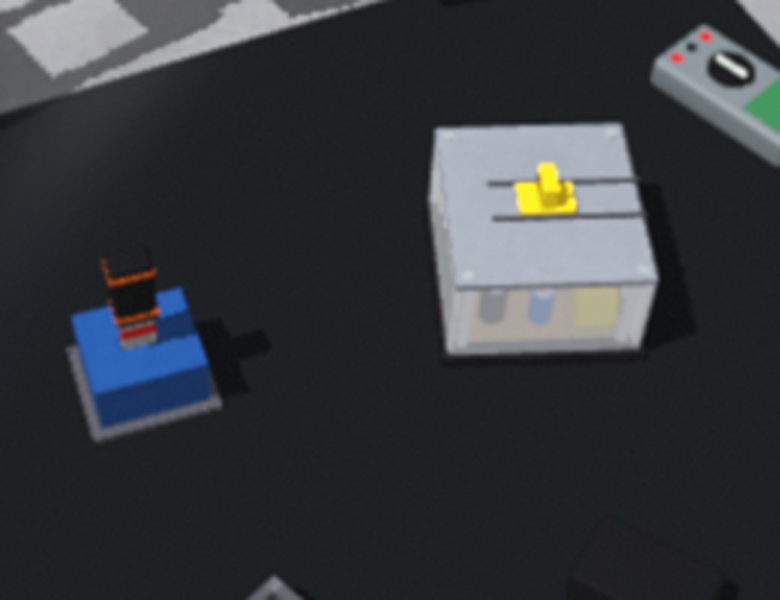

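```bash
cat > h.py <<'E'
import numpy as np,cv2
from scipy.spatial.transform import Rotation as R
from bench import env
def cal(n):
    c=env.calibration(n); return c["K"],c["k1"],np.array(c["eye"]),R.from_euler("xyz",c["orientation"]).as_matrix()
def rays(n,uv):
    K,k1,e,M=cal(n); uv=np.atleast_2d(np.asarray(uv,float))
    # D=[k1,0,0,0]
    x=cv2.undistortPoints(uv.reshape(-1,1,2),K,np.array([k1,0,0,0,0.]))[:,0]
    return e,np.c_[x,np.ones(len(x))],M
def plane(n,uv,z):
    e,x,M=rays(n,uv); d=x@M.T; return e+d*((z-e[2])/d[:,2])[:,None]
def cloud(n,D):
    v,u=np.mgrid[:480,:640]; e,x,M=rays(n,np.c_[u.ravel(),v.ravel()])
    P=e+(x*D.ravel()[:,None])@M.T; P[D.ravel()==0]=np.nan; return P.reshape(480,640,3)
def proj(n,P):
    K,k1,e,M=cal(n); rv=cv2.Rodrigues(M.T)[0]
    return cv2.projectPoints(np.atleast_2d(P).astype(float),rv,-M.T@e,K,np.array([k1,0,0,0,0.]))[0][:,0]
def rect(n,mask,z):
    """min-area rectangle in the world of a mask lying at height z -> centre, sizes, long-axis angle"""
    c=max(cv2.findContours(mask.astype(np.uint8),0,1)[0],key=cv2.contourArea)
    W=plane(n,c[:,0],z)[:,:2]; r=cv2.minAreaRect((W*1000).astype(np.float32)); return r,W
E
python3 - <<'E'
from h import *
for n in("top","scene"):
    D=np.load(f"pics/{n}0.npy"); p=cv2.imread(f"pics/{n}0.png"); C=cloud(n,D); hsv=cv2.cvtColor(p,cv2.COLOR_BGR2HSV)
    x0=dict(top=(180,150,300,270),scene=(350,200,450,300))[n]
    def win(b): 
        m=np.zeros((480,640),bool); m[b[1]:b[3],b[0]:b[2]]=1; return m
    g=win(x0)&(C[...,2]>.080); print(n,"zg",np.nanmedian(C[g][:,2]))
    g2=(win(x0)&(C[...,2]>.08)).astype(np.uint8); g2=cv2.morphologyEx(g2,cv2.MORPH_CLOSE,np.ones((5,5)))
    print("guard",rect(n,g2,.09)[0])
    y=win(x0)&(hsv[...,0]>20)&(hsv[...,0]<35)&(hsv[...,1]>150)&(hsv[...,2]>60); print("cap z",np.nanpercentile(C[y][:,2],[5,50,95]),rect(n,y,.095)[0], y.sum())
    f=y&(C[...,2]>.106); print("fin",f.sum(),np.nanmedian(C[f],0), rect(n,f,.116)[0] if f.sum()>10 else "")
    b=win(dict(top=(330,190,410,260),scene=(230,240,310,330))[n])
    bl=b&(abs(C[...,2]-.05)<.008); bl=cv2.morphologyEx(bl.astype(np.uint8),cv2.MORPH_OPEN,np.ones((3,3))); print("stand",np.nanmedian(C[bl>0],0),rect(n,bl,.05)[0])
    h=b&(C[...,2]>.13); print("htop",h.sum(),np.nanmedian(C[h],0),rect(n,h,.139)[0])
E
```

```text
top zg 0.09041344546496655
guard ((597.4280395507812, 164.1680145263672), (144.12081909179688, 149.98057556152344), 68.02958679199219)
cap z [0.09155999 0.09770922 0.11902183] ((597.2868041992188, 165.5045928955078), (39.267295837402344, 28.128984451293945), 67.4958724975586) 230
fin 75 [0.59662812 0.1646835  0.11661392] ((596.8741455078125, 164.5817413330078), (13.179605484008789, 25.57615852355957), 70.17423248291016)
stand [ 0.56075487 -0.13146348  0.05025694] ((565.4509887695312, -135.9383544921875), (80.37366485595703, 70.48561096191406), 84.33821105957031)
htop 141 [ 0.56560914 -0.13554979  0.13872334] ((564.9942626953125, -135.44564819335938), (30.40550994873047, 20.670473098754883), 84.32162475585938)
scene zg 0.09029419722565002
guard ((599.5858764648438, 161.34173583984375), (142.7014923095703, 159.98812866210938), 68.01651000976562)
cap z [0.09319986 0.09705555 0.11688887] ((590.5331420898438, 167.1137237548828), (39.693565368652344, 46.336753845214844), 66.06378173828125) 226
fin 69 [0.60120559 0.16175654 0.11532373] ((601.0423583984375, 161.49542236328125), (14.397361755371094, 31.516374588012695), 68.7412109375)
stand [ 0.57455261 -0.14261774  0.04998895] ((567.8408813476562, -137.86231994628906), (80.96404266357422, 76.8189926147461), 84.65682983398438)
htop 162 [ 0.56943863 -0.13837789  0.13828035] ((569.3961791992188, -138.30885314941406), (30.46262550354004, 26.331350326538086), 84.44256591796875)
```

The pictures show the guard at top-view pixel (236,204), with the yellow cap at its middle and rails running left and up. That direction is slot +y, at about 68° in the world. The stand with its black handle is at (370,222). Sizes and heights agree with the spec. The two cameras differ by about 3 mm. I'll move to the cap first.

```bash
python3 -m creep '[[0,0,0,0.03075,-0.0223,0,60],[0,0,0,0.03075,-0.0223,0,60],[0,0,0,0.03075,-0.0223,0,60],[0,0,0,0.03075,-0.0223,0,60],[0,0,0,0.03075,-0.0223,0,60],[0,0,0,0.03075,-0.0223,0,60],[0,0,0,0.03075,-0.0223,0,60],[0,0,0,0.03075,-0.0223,0,60],[0,0,0,0.03075,-0.0223,0,60],[0,0,0,0.03075,-0.0223,0,60]]'
python3 -m creep '[[0,0,0,0.03075,-0.0223,0,60],[0,0,0,0.03075,-0.0223,0,60],[0,0,0,0.03075,-0.0223,0,60],[0,0,0,0.03075,-0.0223,0,60],[0,0,0,0.03075,-0.0223,0,60],[0,0,0,0.03075,-0.0223,0,60],[0,0,0,0.03075,-0.0223,0,60],[0,0,0,0.03075,-0.0223,0,60],[0,0,0,0.03075,-0.0223,0,60],[0,0,0,0.03075,-0.0223,0,60]]'
python3 -m creep '[[0,0,6.4,0,0,0,60],[0,0,6.4,0,0,0,60],[0,0,6.4,0,0,0,60],[0,0,6.4,0,0,0,60],[0,0,6.4,0,0,0,60],[0,0,6.4,0,0,0,60],[0,0,6.4,0,0,0,60],[0,0,0,0,0,0,60]]'
```

```text
time: 1.83
eef_pos: [0.4008, -0.1584, 0.2075]
ee_rot: [3.141, -0.0, 0.396]
force: [0.7, -0.4, -0.5]
gripper_width: 0.0549
time: 2.67
eef_pos: [0.5986, 0.1661, 0.2071]
ee_rot: [3.141, -0.0, 0.396]
force: [1.0, -1.3, 0.5]
gripper_width: 0.0551
time: 3.33
eef_pos: [0.5979, 0.1642, 0.2071]
ee_rot: [3.141, 0.0, -0.39]
force: [-0.6, -0.9, 0.2]
gripper_width: 0.0552
```

```bash
python3 - <<'E'
from h import *
I=[]
for n in("scene","top"):
    p,d=env.grab_frame(n); np.save(f"pics/{n}1.npy",d); cv2.imwrite(f"pics/{n}1.png",p)
    s=env.get_state()["eef_pos"]; c=proj(n,s)[0].astype(int); 
    c=np.clip(c,60,400); I.append(cv2.resize(p[c[1]-50:c[1]+70,c[0]-60:c[0]+60],(400,400),interpolation=2)); print(c)
cv2.imwrite("pics/a1.png",np.hstack(I))
E
```

```text
[400 198]
[227 194]
```

View pics/a1.png

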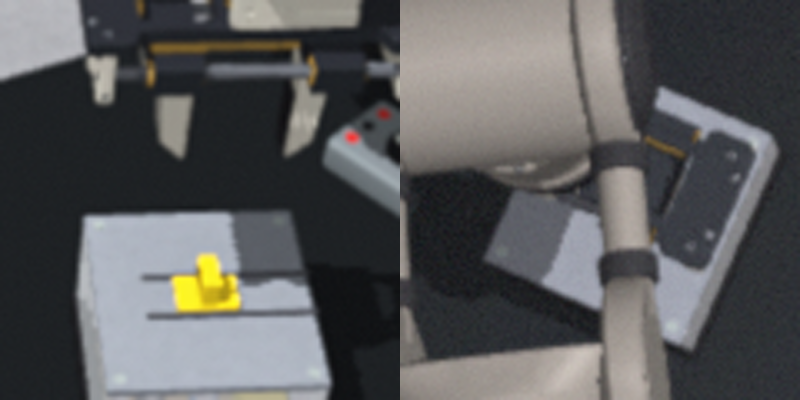

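```bash
python3 - <<'E'
from h import *
s=env.get_state(); q=s["eef_pos"]; Rt=R.from_euler("xyz",s["ee_rot"]).as_matrix()
p=cv2.imread("pics/scene1.png")
w=s["gripper_width"]/2
P=[q+Rt@[0,sg*w,.008] for sg in(1,-1)]+[q+Rt@[sx*.0095,sg*w,.008] for sg in(1,-1) for sx in (1,-1)]
# also fin top rectangle predicted from top camera
u=np.array([np.cos(np.radians(68)),np.sin(np.radians(68))]); x=np.array([u[1],-u[0]]); c=np.array([.5969,.1646])
F=[np.r_[c+a*.006*u+b*.013*x,.116] for a,b in((1,1),(1,-1),(-1,-1),(-1,1))]
o=np.array([360,140]); im=cv2.resize(p[140:260,360:480],(720,720),interpolation=2)
for k in proj("scene",P): cv2.circle(im,tuple(((k-o+.5)*6).astype(int)),3,(0,0,255),-1)
for k in proj("scene",F): cv2.circle(im,tuple(((k-o+.5)*6).astype(int)),3,(255,0,0),-1)
cv2.imwrite("pics/a2.png",im[:600]); print(proj("scene",P))
E
```

```text
[[394.06931059 201.27698684]
 [421.36879843 200.65136565]
 [394.70195874 204.64848974]
 [393.44373749 197.94824149]
 [422.17038462 204.00785482]
 [420.57601171 197.33720536]]
```

View pics/a2.png

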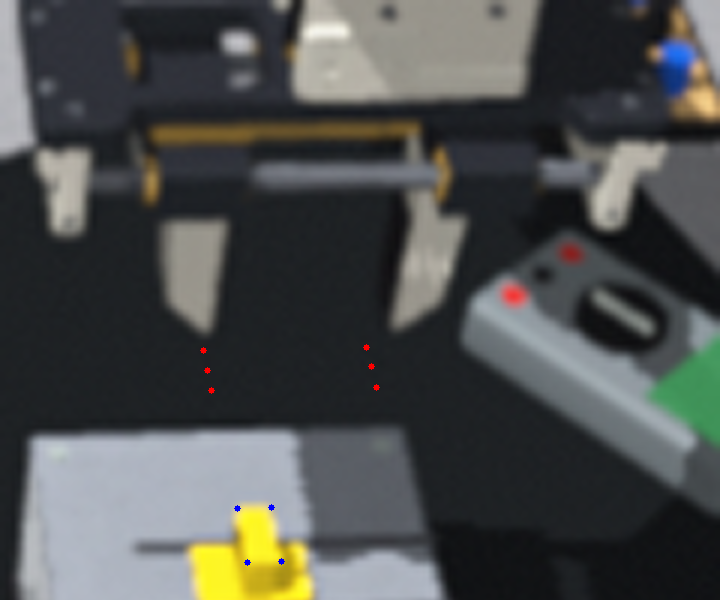

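```bash
python3 - <<'E'
from h import *
s=env.get_state(); q=s["eef_pos"]; Rt=R.from_euler("xyz",s["ee_rot"]).as_matrix()
D=np.load("pics/scene1.npy"); C=cloud("scene",D)
m=np.zeros((480,640),bool); m[165:210,380:440]=1
T=(C-q)@Rt   # tool coords
m&=(C[...,2]>.16)
v,u=np.nonzero(m)
for vv in range(176,208,2):
    k=[(uu,*(T[vv,uu]*1000).round().astype(int)) for uu in range(380,440) if m[vv,uu]]
    print(vv,k[::2])
E
```

```text
176 [(386, np.int64(33), np.int64(57), np.int64(-89)), (388, np.int64(37), np.int64(54), np.int64(-93)), (390, np.int64(35), np.int64(50), np.int64(-91)), (392, np.int64(37), np.int64(47), np.int64(-93)), (394, np.int64(36), np.int64(43), np.int64(-92)), (396, np.int64(34), np.int64(39), np.int64(-89)), (399, np.int64(36), np.int64(34), np.int64(-91)), (424, np.int64(-9), np.int64(-26), np.int64(-49)), (426, np.int64(3), np.int64(-26), np.int64(-61)), (428, np.int64(8), np.int64(-28), np.int64(-64)), (430, np.int64(12), np.int64(-31), np.int64(-68)), (432, np.int64(11), np.int64(-35), np.int64(-68)), (434, np.int64(39), np.int64(-29), np.int64(-93)), (436, np.int64(38), np.int64(-34), np.int64(-91)), (438, np.int64(38), np.int64(-37), np.int64(-91))]
178 [(387, np.int64(-8), np.int64(46), np.int64(-47)), (389, np.int64(11), np.int64(46), np.int64(-65)), (391, np.int64(10), np.int64(42), np.int64(-63)), (393, np.int64(10), np.int64(38), np.int64(-63)), (395, np.int64(8), np.int64(34), np.int64(-61)), (397, np.int64(10), np.int64(31), np.int64(-63)), (424, np.int64(-7), np.int64(-26), 
[... 3416 characters left out ...]
, np.int64(2), np.int64(-26), np.int64(-23)), (425, np.int64(9), np.int64(-28), np.int64(-29)), (427, np.int64(10), np.int64(-31), np.int64(-30)), (429, np.int64(10), np.int64(-35), np.int64(-31)), (431, np.int64(11), np.int64(-39), np.int64(-31))]
192 [(391, np.int64(9), np.int64(38), np.int64(-26)), (393, np.int64(11), np.int64(35), np.int64(-28)), (395, np.int64(13), np.int64(31), np.int64(-30)), (423, np.int64(3), np.int64(-27), np.int64(-18)), (425, np.int64(8), np.int64(-29), np.int64(-24)), (427, np.int64(9), np.int64(-32), np.int64(-24))]
194 [(394, np.int64(13), np.int64(33), np.int64(-25)), (425, np.int64(11), np.int64(-29), np.int64(-21))]
196 []
198 []
200 []
202 []
204 []
206 []
```

```bash
python3 - <<'E'
from h import *
s=env.get_state(); print(s["eef_pos"],s["ee_rot"])
D=np.load("pics/scene1.npy"); C=cloud("scene",D)
p=cv2.imread("pics/scene1.png")
for v in range(190,208,2): print(v,[round(float(z),3) for z in C[v,388:402:2,2]],[round(float(z),3) for z in C[v,418:430:2,2]])
im=cv2.resize(p[160:220,380:440],(600,600),interpolation=2).astype(float)
cv2.imwrite("pics/a3.png",np.clip(255*(im/255)**.4,0,255).astype(np.uint8))
E
```

```text
[0.59790805 0.16419645 0.20709819] [ 3.14146664e+00  1.29752847e-04 -3.82601978e-01]
190 [0.001, 0.24, 0.241, 0.239, 0.238, 0.003, 0.001] [0.0, 0.001, 0.0, 0.238, 0.238, 0.238]
192 [0.003, -0.0, 0.235, 0.235, 0.232, -0.002, -0.001] [0.002, -0.001, 0.002, 0.229, 0.233, 0.233]
194 [0.0, 0.004, 0.002, 0.232, 0.001, 0.001, 0.005] [0.004, 0.004, 0.0, -0.002, -0.001, 0.001]
196 [-0.003, -0.003, 0.003, 0.007, 0.002, 0.002, 0.002] [-0.0, -0.002, 0.002, 0.002, 0.003, 0.001]
198 [-0.001, 0.001, 0.001, 0.0, 0.003, 0.002, 0.001] [0.001, 0.001, 0.004, -0.0, -0.0, -0.002]
200 [0.0, 0.001, 0.001, -0.0, -0.001, -0.0, 0.002] [0.002, 0.001, -0.001, -0.0, 0.0, 0.003]
202 [0.001, 0.0, -0.001, 0.003, -0.0, 0.001, 0.0] [0.002, 0.004, 0.0, 0.002, -0.002, -0.001]
204 [0.0, 0.0, 0.005, 0.0, -0.003, 0.003, -0.002] [-0.003, -0.002, -0.001, 0.001, 0.003, 0.001]
206 [-0.0, 0.004, -0.002, 0.001, 0.005, 0.002, -0.001] [0.002, 0.002, 0.003, 0.002, -0.001, 0.001]
```

View pics/a3.png

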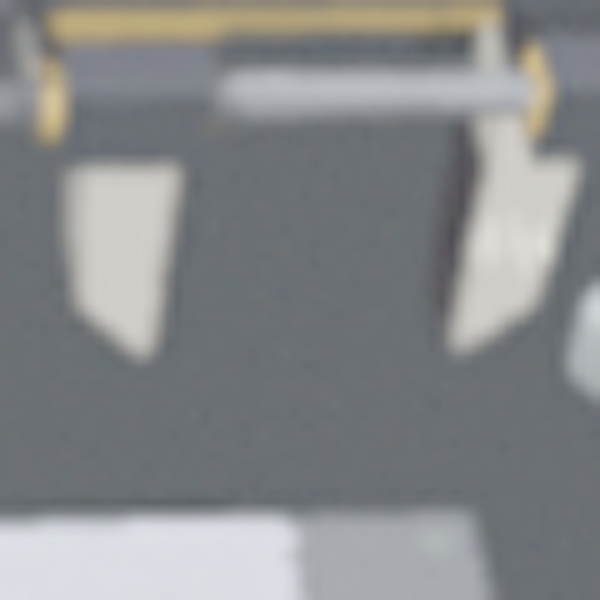

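```bash
python3 -m creep '[[0,0,0,0,0,0.03,50],[0,0,0,0,0,0.03,50],[0,0,0,0,0,0.02,50],[0,0,0,0,0,0.01,50],[0,0,0,0,0,0.01,50],[0,0,0,0,0,0,50],[0,0,0,0,0,0,50]]' 15
python3 - <<'E'
from h import *
p,d=env.grab_frame("scene"); np.save("pics/scene2.npy",d)
cv2.imwrite("pics/a4.png",cv2.resize(p[170:270,350:450],(600,600),interpolation=2)); print(env.get_state()["eef_pos"])
C=cloud("scene",d); s=env.get_state(); Rt=R.from_euler("xyz",s["ee_rot"]).as_matrix()
T=(C-s["eef_pos"])@Rt*1000
for v in range(196,240,3): print(v,[tuple(T[v,u].round().astype(int).tolist()) for u in range(384,430,4)])
E
```

```text
time: 4.02
eef_pos: [0.5984, 0.1643, 0.1078]
ee_rot: [-3.141, -0.001, -0.385]
force: [1.0, -0.4, 0.1]
gripper_width: 0.0459
[0.59880407 0.16434824 0.10844571]
196 [(24, 54, -130), (22, 46, -127), (21, 38, -126), (25, 32, -129), (23, 23, -128), (25, 16, -129), (25, 9, -130), (25, 1, -129), (25, -7, -128), (25, -15, -128), (25, -23, -128), (24, -31, -127)]
199 [(25, 54, -123), (26, 46, -123), (26, 39, -123), (24, 31, -121), (25, 23, -122), (24, 15, -121), (24, 7, -120), (26, 0, -121), (24, -8, -120), (27, -15, -122), (24, -24, -119), (25, -31, -120)]
202 [(23, 53, -112), (23, 45, -112), (22, 37, -111), (22, 29, -111), (-198, -33, 107), (-200, -44, 109), (-195, -53, 104), (-195, -64, 105), (-194, -74, 105), (5, -23, -92), (22, -26, -109), (22, -34, -109)]
205 [(26, 53, -107), (28, 45, -109), (27, 37, -108), (27, 29, -108), (-187, -32, 107), (-185, -42, 106), (-188, -53, 109), (-191, -64, 112), (-185, -73, 107), (10, -23, -89), (30, -25, -109), (30, -33, -108)]
208 [(34, 54, -107), (34, 46, -107), (34, 38, -107), (35, 31, -108), (30, 22, -103), (31, 14, -103), (29, 6, -101), (28, -3, -99
[... 1236 characters left out ...]
, 17), (-25, 27, 18), (12, 27, -23), (-24, 9, 18), (-1, 7, -8), (-2, -2, -6), (-24, -17, 18), (-21, -25, 16), (-23, -35, 17), (-21, -43, 16), (-20, -52, 16), (-18, -60, 13)]
232 [(-16, 37, 18), (-16, 28, 18), (-11, 20, 12), (-11, 11, 13), (1, 6, -1), (8, -1, -8), (-10, -14, 12), (-15, -25, 19), (-15, -33, 18), (-15, -43, 20), (-15, -51, 20), (-15, -60, 20)]
235 [(-9, 37, 19), (-8, 29, 19), (-6, 20, 17), (-3, 13, 13), (5, 6, 4), (8, -2, 1), (-2, -13, 13), (-9, -24, 21), (-5, -32, 17), (-4, -40, 17), (-6, -50, 19), (-6, -59, 19)]
238 [(-1, 38, 20), (1, 30, 18), (2, 21, 17), (8, 14, 11), (9, 6, 10), (8, -3, 11), (5, -13, 15), (1, -23, 20), (6, -30, 15), (3, -39, 19), (1, -49, 21), (4, -57, 18)]
```

View pics/a4.png

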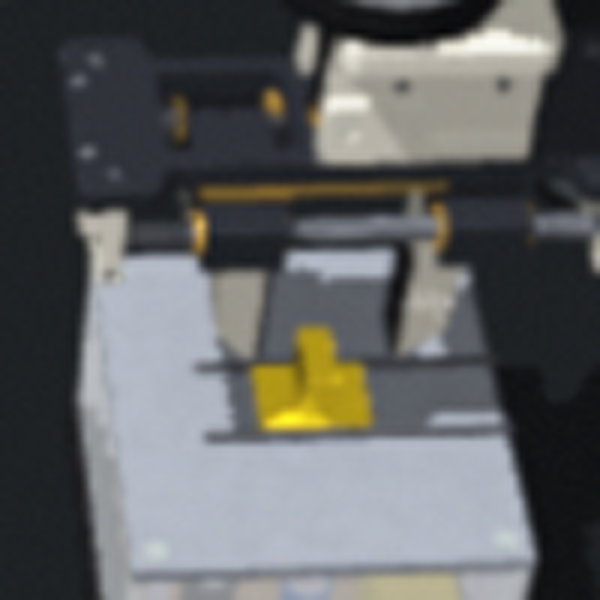

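```bash
python3 -m creep '[[0,0,0,0,0,0,0],[0,0,0,0,0,0,0],[0,0,0,0,0,0,0],[0,0,0,0,0,0,0],[0,0,0,0,0,0,0],[0,0,0,0,0,0,0]]' 15
```

```text
time: 4.57
eef_pos: [0.598, 0.1642, 0.1073]
ee_rot: [-3.142, -0.0, -0.386]
force: [0.8, 0.9, 0.6]
gripper_width: 0.0107
```

```bash
python3 -m creep '[[0,0,0,0,0,0,0],[0,0,0,0,0,0,0],[0,0,0,0,0,0,0]]' 15
python3 - <<'E'
from h import *
p,d=env.grab_frame("scene"); np.save("pics/scene3.npy",d)
cv2.imwrite("pics/a5.png",cv2.resize(p[170:270,350:450],(600,600),interpolation=2))
E
```

```text
time: 4.82
eef_pos: [0.5979, 0.1642, 0.1072]
ee_rot: [3.141, -0.0, -0.386]
force: [-0.3, 0.0, 0.6]
gripper_width: 0.0002
```

View pics/a5.png

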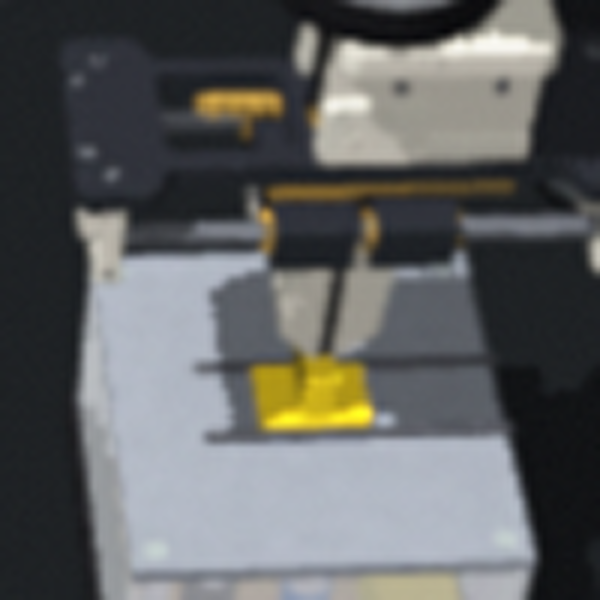

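The jaws shut fully above the fin with nothing between them. The camera shows the real fingertips about 21 mm *behind* the reported TCP, not 8 mm ahead as documented. I'll measure them exactly.

```bash
python3 - <<'E'
from h import *
s=env.get_state(); Rt=R.from_euler("xyz",s["ee_rot"]).as_matrix()
C=cloud("scene",np.load("pics/scene3.npy")); T=(C-s["eef_pos"])@Rt*1000
for v in range(206,236,1): print(v,[tuple(T[v,u].round().astype(int).tolist()) for u in range(394,418,3)])
E
```

```text
206 [(29, 33, -107), (32, 28, -110), (33, 22, -111), (32, 16, -110), (31, 10, -110), (32, 4, -110), (26, -3, -104), (31, -7, -108)]
207 [(28, 33, -104), (33, 28, -109), (31, 22, -107), (33, 16, -108), (33, 10, -109), (34, 5, -109), (30, -2, -105), (34, -7, -109)]
208 [(30, 33, -103), (36, 28, -109), (33, 22, -106), (35, 16, -107), (35, 11, -108), (35, 5, -108), (34, -1, -107), (35, -7, -107)]
209 [(30, 32, -100), (37, 28, -107), (38, 23, -108), (36, 16, -106), (37, 11, -107), (38, 5, -107), (33, -2, -103), (35, -7, -105)]
210 [(33, 33, -101), (36, 28, -104), (36, 22, -104), (37, 16, -104), (37, 10, -104), (36, 4, -103), (32, -3, -99), (36, -8, -102)]
211 [(32, 32, -97), (35, 27, -100), (36, 22, -101), (37, 16, -101), (34, 9, -99), (38, 5, -102), (34, -3, -98), (34, -9, -98)]
212 [(33, 32, -95), (36, 27, -98), (37, 22, -99), (35, 15, -97), (38, 10, -99), (37, 4, -98), (35, -3, -96), (36, -8, -97)]
213 [(-73, 7, 17), (34, 26, -94), (36, 21, -95), (34, 15, -93), (35, 9, -94), (-9223372036854775808, -9223372036854775808, -9223372036854775808), (37, -2, -96), (36, -9, -94)]
214 [(-67, 8, 
[... 2080 characters left out ...]
1)]
231 [(-12, 15, 10), (-16, 8, 15), (1, 6, -4), (4, 0, -8), (7, -6, -10), (-12, -18, 12), (-16, -25, 16), (-16, -32, 17)]
232 [(-9, 16, 10), (-11, 9, 13), (2, 5, -2), (9, 1, -9), (8, -6, -9), (-9, -17, 12), (-14, -25, 17), (-14, -32, 17)]
233 [(-7, 16, 11), (-7, 9, 11), (4, 6, -1), (8, 0, -6), (11, -5, -8), (-9, -17, 14), (-10, -24, 15), (-9, -31, 14)]
234 [(-2, 17, 9), (-5, 10, 12), (4, 5, 3), (9, 0, -4), (11, -6, -5), (-9223372036854775808, -9223372036854775808, -9223372036854775808), (-8, -24, 17), (-10, -31, 19)]
235 [(-4, 16, 14), (-3, 10, 14), (7, 6, 2), (11, 0, -2), (11, -6, -2), (-1, -16, 12), (-5, -24, 17), (-5, -30, 17)]<stdin>:4: RuntimeWarning: invalid value encountered in cast
```

The body face sits at tool z ≈ -88 and the tips at about -21. The whole tool therefore sits 29 mm further back than documented, so true tip z = reported TCP z + 21 mm and grasp point = TCP z + 40 mm. I'll correct for that.

```bash
python3 -m creep '[[0,0,0,0,0,0,45],[0,0,0,0,0,0,45],[0,0,0,0,0,0,45],[0,0,0,0,0,0,45],[0,0,0,0,0,0.01,45],[0,0,0,0,0,0.01,45],[0,0,0,0,0,0.005,45],[0,0,0,0,0,0.004,45],[0,0,0,0,0,0,45]]' 15
python3 -m creep '[[0,0,0,0,0,0,0],[0,0,0,0,0,0,0],[0,0,0,0,0,0,0],[0,0,0,0,0,0,0],[0,0,0,0,0,0,0],[0,0,0,0,0,0,0],[0,0,0,0,0,0,0],[0,0,0,0,0,0,0]]' 15
```

```text
time: 5.62
eef_pos: [0.5973, 0.1641, 0.0768]
ee_rot: [3.14, 0.002, -0.386]
force: [-0.8, 0.2, 0.4]
gripper_width: 0.0409
time: 6.28
eef_pos: [0.5982, 0.1644, 0.0785]
ee_rot: [-3.141, -0.001, -0.386]
force: [0.2, 1.6, 0.9]
gripper_width: 0.0119
```

The fin is gripped at a width of 11.9 mm. Next I slide it along slot +y, which is tool -y.

```bash
python3 -m creep '[[0,0,0,0,-0.004,0,0],[0,0,0,0,-0.006,0,0],[0,0,0,0,-0.006,0,0],[0,0,0,0,-0.006,0,0],[0,0,0,0,-0.006,0,0],[0,0,0,0,-0.006,0,0],[0,0,0,0,-0.003,0,0],[0,0,0,0,0,0,0],[0,0,0,0,0,0,0]]' 20
python3 -m creep '[[0,0,0,0,-0.002,0,0],[0,0,0,0,-0.002,0,0],[0,0,0,0,-0.001,0,0],[0,0,0,0,0,0,0],[0,0,0,0,0,0,0]]'
```

```text
time: 7.03
eef_pos: [0.6124, 0.1998, 0.0785]
ee_rot: [-3.14, -0.001, -0.386]
force: [-0.6, 1.0, 4.1]
gripper_width: 0.0117
time: 7.45
eef_pos: [0.6138, 0.2032, 0.0785]
ee_rot: [3.141, -0.0, -0.386]
force: [-2.9, -2.7, 5.1]
gripper_width: 0.0117
```

```bash
python3 -m creep '[[0,0,0,0,-0.001,0,0],[0,0,0,0,-0.001,0,0],[0,0,0,0,0,0,0],[0,0,0,0,0,0,0]]'
python3 -m creep '[[0,0,0,0,-0.001,0,0],[0,0,0,0,-0.001,0,0],[0,0,0,0,0,0,0],[0,0,0,0,0,0,0]]'
```

```text
time: 7.78
eef_pos: [0.6145, 0.2049, 0.0785]
ee_rot: [3.141, -0.0, -0.386]
force: [-2.9, -2.9, 6.2]
gripper_width: 0.0119
time: 8.12
eef_pos: [0.6146, 0.2052, 0.0784]
ee_rot: [3.138, 0.001, -0.386]
force: [-4.8, -7.7, 7.5]
gripper_width: 0.012
```

```bash
python3 -m creep '[[0,0,0,0,-0.001,0,0],[0,0,0,0,0,0,0],[0,0,0,0,0,0,0]]'
python3 -m creep '[[0,0,0,0,0.002,0,0],[0,0,0,0,0,0,30],[0,0,0,0,0,0,30],[0,0,0,0,0,0,30],[0,0,0,0,0,-0.02,30],[0,0,0,0,0,-0.04,40],[0,0,0,0,0,-0.04,40],[0,0,0,0,0,-0.04,40],[0,0,0,0,0,0,40]]'
```

```text
time: 8.37
eef_pos: [0.6146, 0.2052, 0.0784]
ee_rot: [3.137, 0.001, -0.386]
force: [-6.6, -10.7, 8.8]
gripper_width: 0.0119
time: 9.12
eef_pos: [0.6185, 0.2072, 0.2276]
ee_rot: [-3.133, -0.013, -0.386]
force: [0.7, -0.0, 1.1]
gripper_width: 0.0364
```

```bash
python3 -m creep '[[0,0,0,0.008,0.0338,0,60],[0,0,0,0.008,0.0338,0,60],[0,0,0,0.008,0.0338,0,60],[0,0,0,0.008,0.0338,0,60],[0,0,0,0.008,0.0338,0,60],[0,0,0,0.008,0.0338,0,60],[0,0,0,0.008,0.0338,0,60],[0,0,0,0.008,0.0338,0,60],[0,0,0,0.008,0.0338,0,60],[0,0,0,0.008,0.0338,0,60]]'
python3 -m creep '[[0,0,-7,0,0,0,60],[0,0,-7,0,0,0,60],[0,0,-7,0,0,0,60],[0,0,-7,0,0,0,60],[0,0,-7,0,0,0,60],[0,0,-7,0,0,0,60],[0,0,-7,0,0,0,60],[0,0,-7,0,0,0,60]]'
python3 -m creep '[[0,0,-7,0,0,0,60],[0,0,-7,0,0,0,60],[0,0,-7,0,0,0,60],[0,0,-7,0,0,0,60],[0,0,-7,0,0,0,60],[0,0,-7,0,0,0,60],[0,0,-7,0,0,0,60],[0,0,0,0,0,0,60],[0,0,0,0,0,0,60]]'
python3 - <<'E'
from h import *
for n in("top","scene"):
    p,d=env.grab_frame(n); np.save(f"pics/{n}4.npy",d); cv2.imwrite(f"pics/{n}4.png",p)
    for t in("slot","cap_fin"): print(n,t,[(round(q["p"],2),q["rect"]) for q in env.outline_of(t,n)[:2]])
    x=dict(top=(180,150),scene=(350,190))[n]
    cv2.imwrite(f"pics/{n}4c.png",cv2.resize(p[x[1]:x[1]+120,x[0]:x[0]+120],(600,600),interpolation=2))
s=env.get_state(); print(s["eef_pos"],s["ee_rot"],s["joint_pos"])
E
```

```text
time: 9.95
eef_pos: [0.5614, -0.1386, 0.2178]
ee_rot: [-3.141, -0.0, -0.386]
force: [1.4, -0.5, 0.4]
gripper_width: 0.0551
time: 10.62
eef_pos: [0.5619, -0.1371, 0.2177]
ee_rot: [-3.141, -0.0, 0.598]
force: [-0.1, -0.1, 0.2]
gripper_width: 0.055
time: 11.37
eef_pos: [0.5618, -0.1371, 0.2178]
ee_rot: [-3.141, -0.0, 1.443]
force: [0.4, 0.2, 0.4]
gripper_width: 0.0551
top slot [(0.75, [194.9, 160.5, 286.5, 249.9])]
top cap_fin [(0.74, [207.5, 184.3, 225.5, 206.0])]
scene slot [(0.62, [360.8, 213.9, 437.3, 291.2])]
scene cap_fin [(0.72, [412.7, 225.4, 430.1, 238.2])]
[ 0.56173258 -0.13732223  0.21817584] [3.14151828e+00 2.90268948e-05 1.44527632e+00] [-3.72258415e-01  4.32837917e-01  1.35363679e+00 -1.02198838e-05
  1.35503874e+00 -2.46736219e-01]
```

View pics/top4c.png

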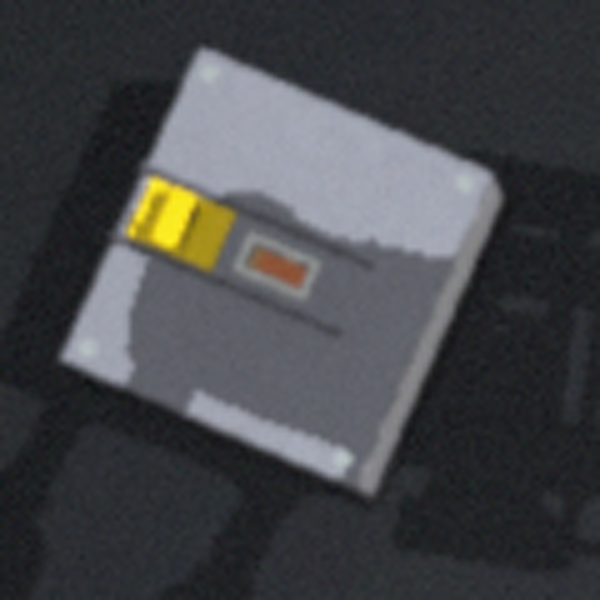

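View pics/scene4c.png

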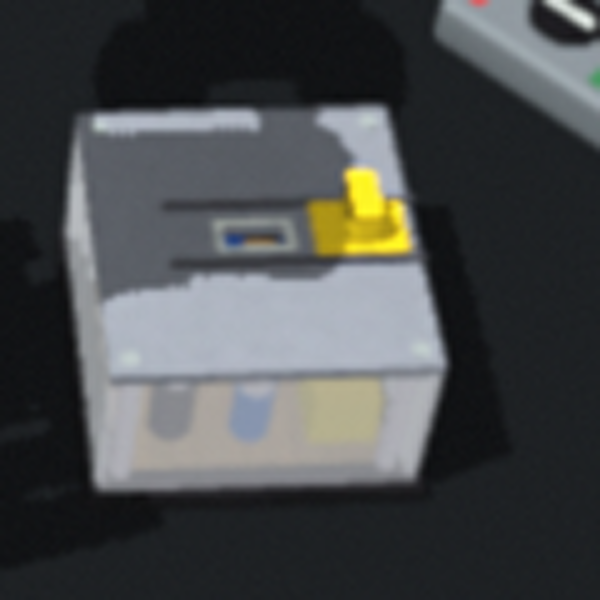

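View pics/scene4.png

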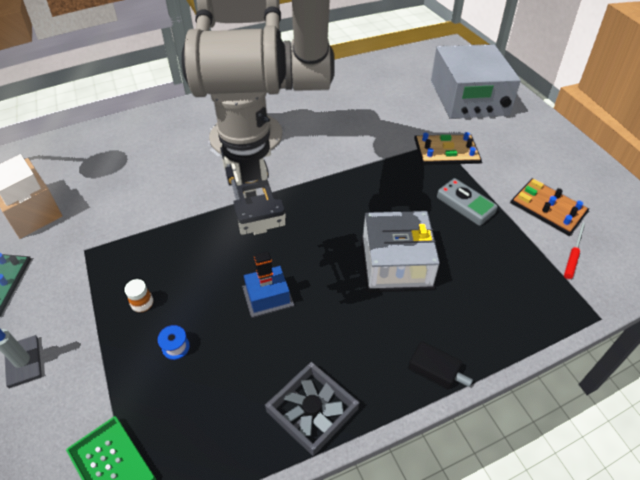

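```bash
python3 - <<'E'
from h import *
for n,b,thr in(("top",(222,190,250,214),0),("scene",(388,230,412,244),0)):
    p=cv2.imread(f"pics/{n}4.png"); S=8
    c=p[b[1]:b[3],b[0]:b[2]]; big=cv2.resize(c,None,fx=S,fy=S,interpolation=cv2.INTER_CUBIC)
    g=cv2.GaussianBlur(big[...,0:3].min(2),(0,0),3)
    sat=cv2.cvtColor(big,cv2.COLOR_BGR2HSV)[...,1]
    for t in(120,130,140):
        m=(g>t)&(sat<60); cs=cv2.findContours(m.astype(np.uint8),0,1)[0]
        # frame contour: encloses centre area
        for k in cs:
            if cv2.contourArea(k)<2000: continue
            uv=(k[:,0]+.5)/S-.5+np.array(b[:2]); 
            W=plane(n,uv,.09)[:,:2]*1000; r=cv2.minAreaRect(W.astype(np.float32)); print(n,t,[np.round(x,1) for x in r], uv.min(0),uv.max(0))
    cv2.imwrite(f"pics/{n}5.png",cv2.resize(big,None,fx=3,fy=3))
E
```

```text
top 120 [array([596.5, 164. ]), array([34.7, 19.3]), np.float64(69.0)] [226.5625 196.1875] [243.3125 209.1875]
top 120 [array([617. , 148.9]), array([17.6, 32.1]), np.float64(1.5)] [234.8125 189.5625] [249.4375 197.5625]
top 130 [array([617.4, 148.1]), array([16.8, 30.5]), np.float64(1.5)] [235.5625 189.5625] [249.4375 197.1875]
top 140 [array([617.8, 147.4]), array([16. , 29.1]), np.float64(1.5)] [236.1875 189.5625] [249.4375 196.8125]
scene 120 [array([595.3, 163.3]), array([34.4, 19. ]), np.float64(68.7)] [392.1875 233.1875] [408.6875 239.8125]
```

View pics/top5.png

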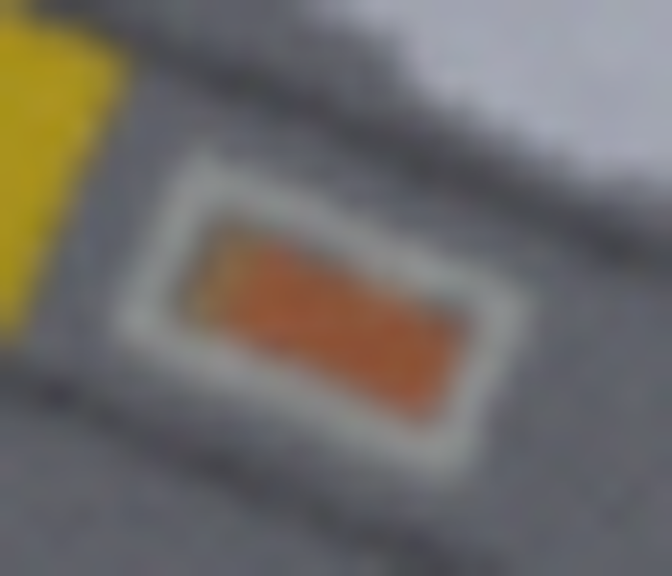

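The top view shows the cap hard against its stop and clear of the slot. The white frame with copper showing is centred at about (235,203), giving slot (0.5965, 0.1640) and yaw 68°. The end-stop position of the jaws agrees with that to within 0.1 mm along slot y. Next is the paddle.

```bash
python3 -m creep '[[0,0,-1.6,0,0,0,60],[0,0,0,0.0018,0.0032,0,60],[0,0,0,0,0,0.03,60],[0,0,0,0,0,0.03,60],[0,0,0,0,0,0.02,60],[0,0,0,0,0,0,60],[0,0,0,0,0,0,60]]'
python3 - <<'E'
from h import *
s=env.get_state(); print(s["eef_pos"],s["ee_rot"])
p,d=env.grab_frame("scene"); cv2.imwrite("pics/s6.png",cv2.resize(p[200:320,210:330],(600,600),interpolation=2))
E
```

```text
time: 12.25
eef_pos: [0.5649, -0.1357, 0.1378]
ee_rot: [-3.14, -0.0, 1.474]
force: [-0.3, -0.4, 0.5]
gripper_width: 0.055
[ 0.56490296 -0.13566603  0.13779037] [-3.13985107e+00 -4.12878160e-04  1.47366118e+00]
```

View pics/s6.png

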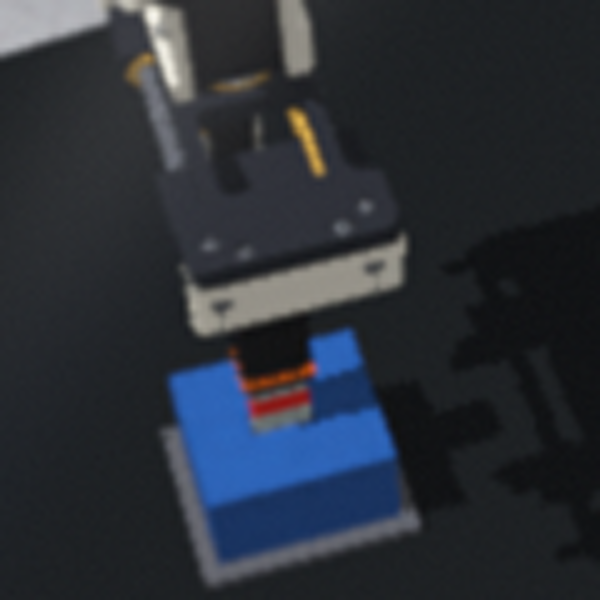

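```bash
python3 -m creep '[[0,0,0,0,0,0.02,60],[0,0,0,0,0,0.02,60],[0,0,0,0,0,0.015,60],[0,0,0,0,0,0.01,60],[0,0,0,0,0,0.004,60],[0,0,0,0,0,0,60]]'
python3 -m creep '[[0,0,0,0,0,0,0],[0,0,0,0,0,0,0],[0,0,0,0,0,0,0],[0,0,0,0,0,0,0],[0,0,0,0,0,0,0],[0,0,0,0,0,0,0],[0,0,0,0,0,0,0],[0,0,0,0,0,0,0]]' 30
```

```text
time: 12.8
eef_pos: [0.5655, -0.136, 0.0696]
ee_rot: [3.141, 0.0, 1.474]
force: [0.2, 0.3, 0.2]
gripper_width: 0.0552
time: 13.47
eef_pos: [0.5652, -0.1359, 0.0695]
ee_rot: [3.141, 0.0, 1.474]
force: [-0.9, -0.6, 2.2]
gripper_width: 0.0198
```

```bash
python3 -m creep '[[0,0,0,0,0,-0.005,0],[0,0,0,0,0,-0.01,0],[0,0,0,0,0,-0.015,0],[0,0,0,0,0,-0.02,0],[0,0,0,0,0,-0.025,0],[0,0,0,0,0,-0.025,0],[0,0,0,0,0,-0.02,0],[0,0,0,0,0,-0.01,0],[0,0,0,0,0,0,0]]'
python3 - <<'E'
from h import *
s=env.get_state(); print(s["eef_pos"],s["ee_rot"])
p,d=env.grab_frame("scene"); cv2.imwrite("pics/s7.png",cv2.resize(p[170:290,210:330],(600,600),interpolation=2))
E
```

```text
time: 14.22
eef_pos: [0.5662, -0.1363, 0.2022]
ee_rot: [3.136, 0.001, 1.474]
force: [1.2, 0.4, -0.6]
gripper_width: 0.0201
[ 0.56621577 -0.13627577  0.20223086] [3.13649227e+00 1.48401584e-03 1.47446998e+00]
```

View pics/s7.png

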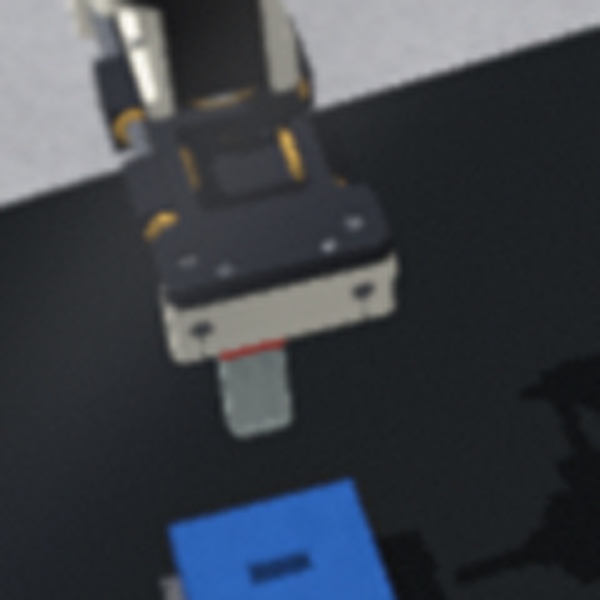

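```bash
python3 -m creep '[[0,0,0,0.01,0,0,0],[0,0,0,0.02,0.0002,0,0],[0,0,0,0.03,0.0002,0,0],[0,0,0,0.03,0.0002,0,0],[0,0,0,0.03,0.0002,0,0],[0,0,0,0.03,0.0002,0,0],[0,0,0,0.03,0.0002,0,0],[0,0,0,0.03,0.0002,0,0],[0,0,0,0.03,0.0002,0,0],[0,0,0,0.03,0.0002,0,0],[0,0,0,0.02,0.0002,0,0],[0,0,0,0.0115,0.0001,0,0]]'
python3 -m creep '[[0,0,4.1,0,0,0,0],[0,0,4.1,0,0,0,0],[0,0,4.1,0,0,0,0],[0,0,4.1,0,0,0,0],[0,0,0,0,0,0,0],[0,0,0,0,0,0,0],[0,0,0,0,0,0,0]]'
```

```text
time: 15.27
eef_pos: [0.5949, 0.1672, 0.197]
ee_rot: [-3.138, 0.0, 1.477]
force: [-0.6, -0.6, -0.7]
gripper_width: 0.0196
time: 15.85
eef_pos: [0.5958, 0.1638, 0.1985]
ee_rot: [-3.141, 0.001, 1.19]
force: [0.0, -0.0, -1.1]
gripper_width: 0.0197
```

```bash
python3 - <<'E'
from h import *
I=[]
for n,x in(("scene",(340,170)),("top",(180,140))):
    p,d=env.grab_frame(n); s=env.get_state(); print(s["eef_pos"],s["ee_rot"]); np.save(f"pics/{n}8.npy",d); cv2.imwrite(f"pics/{n}8.png",p)
    I.append(cv2.resize(p[x[1]:x[1]+130,x[0]:x[0]+130],(400,400),interpolation=2))
cv2.imwrite("pics/s8.png",np.hstack(I))
E
```

```text
[0.59596422 0.16385327 0.19870802] [-3.14087225e+00  5.59559897e-04  1.18953273e+00]
[0.59604343 0.16390661 0.19889114] [-3.14119141e+00  3.67784559e-04  1.18927674e+00]
```

View pics/s8.png

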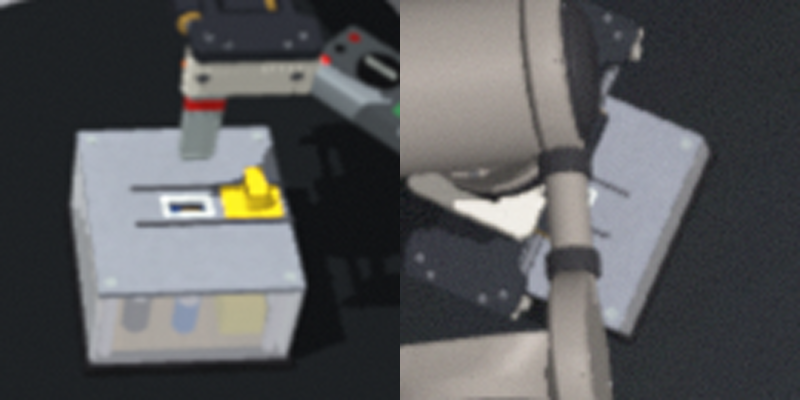

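```bash
python3 - <<'E'
from h import *
p=cv2.imread("pics/scene8.png"); C=cloud("scene",np.load("pics/scene8.npy"))
a=np.radians(68.0); uy=np.array([np.cos(a),np.sin(a)]); ux=np.array([uy[1],-uy[0]])
s0=np.array([.5953,.1633])  # slot as the scene camera sees it
def loc(P): d=P[...,:2]-s0; return np.stack([d@ux,d@uy,P[...,2]],-1)*1000
L=loc(C)
for v in range(203,224,2):
    k=[(u,*L[v,u].round(1).tolist()) for u in range(394,418) if C[v,u,2]>.12 and C[v,u,2]<.21]
    if k: print(v,k[0],k[-1],"med x",np.median([q[1] for q in k]))
b=(C[...,2]>.145)&(C[...,2]<.18); b[:200]=0;b[225:]=0;b[:,:392]=0;b[:,420:]=0
print("fit face x vs z:",np.polyfit(L[b][:,2],L[b][:,0],1), "x vs y", np.polyfit(L[b][:,1],L[b][:,0],1),np.median(L[b][:,0]),b.sum())
# expected corners if TCP-centred on the slot(595.3,163.3) in scene frame, at blade z .165/.15
pr=lambda q: proj("scene",np.r_[s0+q[0]*ux+q[1]*uy,q[2]])[0].round(1)
for z in(.15,.16,.17,.18): print(z,pr((.004,-.012,z)),pr((.004,.012,z)))
for v in (206,210,214): print(v,p[v,390:420].mean(1).round().astype(int).tolist())
E
```

```text
203 (400, -2.8, -12.0, 189.0) (412, 5.8, 10.1, 196.8) med x 4.5
205 (400, 0.5, -12.2, 186.6) (412, 4.6, 11.2, 190.0) med x 3.8
207 (400, 2.2, -11.9, 182.5) (412, 3.6, 12.2, 183.2) med x 3.8
209 (400, 2.4, -11.3, 177.1) (411, 2.4, 11.3, 176.3) med x 3.25
211 (399, -2.0, -11.6, 166.8) (411, 6.3, 10.9, 174.5) med x 3.7
213 (399, 1.6, -11.9, 164.6) (410, 2.5, 10.7, 164.8) med x 3.3
215 (399, 3.3, -11.6, 160.5) (410, 2.9, 11.4, 159.3) med x 3.8
217 (398, -2.0, -11.7, 149.0) (410, 2.5, 12.3, 152.9) med x 2.9
219 (398, 1.9, -12.0, 147.2) (409, 3.3, 10.7, 147.8) med x 3.3
221 (399, 4.2, -9.8, 143.5) (408, 2.9, 9.5, 141.4) med x 3.65
fit face x vs z: [0.01709221 0.66280111] x vs y [0.04141592 3.46708821] 3.4242048525556155 147
0.15 [398.3 218.8] [409.8 218.5]
0.16 [398.8 215.4] [410.4 215.1]
0.17 [399.4 212. ] [411.1 211.7]
0.18 [399.9 208.5] [411.7 208.3]
206 [32, 33, 32, 31, 32, 33, 33, 31, 45, 85, 118, 117, 113, 120, 120, 114, 106, 106, 107, 103, 98, 90, 65, 41, 32, 33, 33, 32, 32, 33]
210 [31, 31, 32, 32, 31, 30, 30, 37, 70, 115, 134, 130, 130, 130, 130, 129, 128, 128, 127, 129, 125, 100, 62, 49, 49, 49, 50, 50, 50, 50]
214 [182, 184, 184, 185, 184, 185, 183, 178, 165, 146, 132, 130, 131, 131, 131, 131, 128, 128, 129, 133, 150, 172, 182, 183, 182, 182, 183, 182, 183, 183]
```

Measured in the same camera, the blade is within 0.5 mm of the slot's centre. I'll trim that and go down.

```bash
python3 -m creep '[[0,0,0,0.0002,0.0005,0,0],[0,0,0,0,0,0.01,0],[0,0,0,0,0,0.015,0],[0,0,0,0,0,0.01,0],[0,0,0,0,0,0.006,0],[0,0,0,0,0,0,0],[0,0,0,0,0,0,0]]'
python3 -m creep '[[0,0,0,0,0,0.002,0],[0,0,0,0,0,0.002,0],[0,0,0,0,0,0.002,0],[0,0,0,0,0,0.002,0],[0,0,0,0,0,0,0]]'
```

```text
time: 16.53
eef_pos: [0.5967, 0.164, 0.1579]
ee_rot: [-3.141, 0.0, 1.188]
force: [-0.1, -0.5, -0.3]
gripper_width: 0.0198
time: 16.95
eef_pos: [0.5965, 0.164, 0.1498]
ee_rot: [-3.141, 0.0, 1.188]
force: [0.1, -0.6, -0.9]
gripper_width: 0.02
```

```bash
python3 -m creep '[[0,0,0,0,0,0.002,0],[0,0,0,0,0,0.002,0],[0,0,0,0,0,0.002,0],[0,0,0,0,0,0,0]]'
python3 -m creep '[[0,0,0,0,0,0.003,0],[0,0,0,0,0,0.003,0],[0,0,0,0,0,0.003,0],[0,0,0,0,0,0,0]]'
```

```text
time: 17.28
eef_pos: [0.5964, 0.164, 0.1436]
ee_rot: [-3.141, 0.001, 1.188]
force: [-0.5, -1.4, -1.0]
gripper_width: 0.0199
time: 17.62
eef_pos: [0.5962, 0.1639, 0.1342]
ee_rot: [-3.14, 0.001, 1.188]
force: [-0.1, -1.1, 0.0]
gripper_width: 0.0198
```

```bash
python3 - <<'E'
from h import *
p,d=env.grab_frame("scene"); cv2.imwrite("pics/s9.png",cv2.resize(p[190:310,340:460],(600,600),interpolation=2)); s=env.get_state(); print(s["eef_pos"],s["force"])
E
```

```text
[0.59643381 0.16395389 0.1346474 ] [ 0.14177355  0.91200766 -0.33455728]
```

View pics/s9.png

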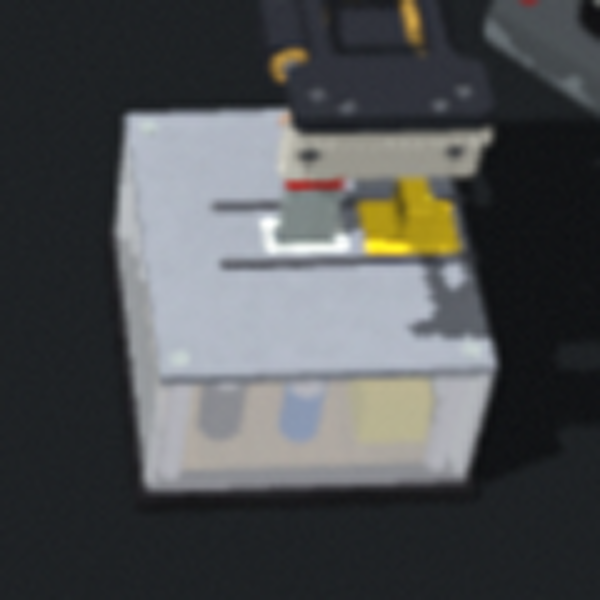

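The blade is in the slot with no side force. I'll continue down to the contact.

```bash
python3 -m creep '[[0,0,0,0,0,0.004,0],[0,0,0,0,0,0.004,0],[0,0,0,0,0,0.004,0],[0,0,0,0,0,0.004,0],[0,0,0,0,0,0.004,0],[0,0,0,0,0,0.004,0],[0,0,0,0,0,0,0],[0,0,0,0,0,0,0]]'
python3 -m creep '[[0,0,0,0,0,0.003,0],[0,0,0,0,0,0.003,0],[0,0,0,0,0,0.002,0],[0,0,0,0,0,0,0],[0,0,0,0,0,0,0]]'
```

```text
time: 18.33
eef_pos: [0.5966, 0.164, 0.1108]
ee_rot: [-3.141, 0.0, 1.188]
force: [0.4, -0.5, -1.6]
gripper_width: 0.0201
time: 18.75
eef_pos: [0.5968, 0.164, 0.1033]
ee_rot: [3.141, -0.0, 1.188]
force: [0.5, 0.5, 0.9]
gripper_width: 0.0197
```

```bash
python3 -m creep '[[0,0,0,0,0,0.002,0],[0,0,0,0,0,0.002,0],[0,0,0,0,0,0.002,0],[0,0,0,0,0,0.0015,0],[0,0,0,0,0,0,0],[0,0,0,0,0,0,0],[0,0,0,0,0,0,0]]'
python3 - <<'E'
from h import *
p,d=env.grab_frame("scene"); cv2.imwrite("pics/s10f.png",p); np.save("pics/s10.npy",d); cv2.imwrite("pics/s10.png",cv2.resize(p[195:265,370:440],(700,600),interpolation=2)); s=env.get_state(); print(s["eef_pos"],s["ee_rot"],s["force"])
E
```

```text
time: 19.33
eef_pos: [0.5969, 0.1641, 0.0959]
ee_rot: [3.141, -0.0, 1.188]
force: [-0.1, -0.5, 2.6]
gripper_width: 0.0199
[0.59685546 0.1640577  0.09590282] [ 3.14118049e+00 -1.40558000e-04  1.18821866e+00] [0.46390672 0.99952011 3.81394107]
```

View pics/s10.png

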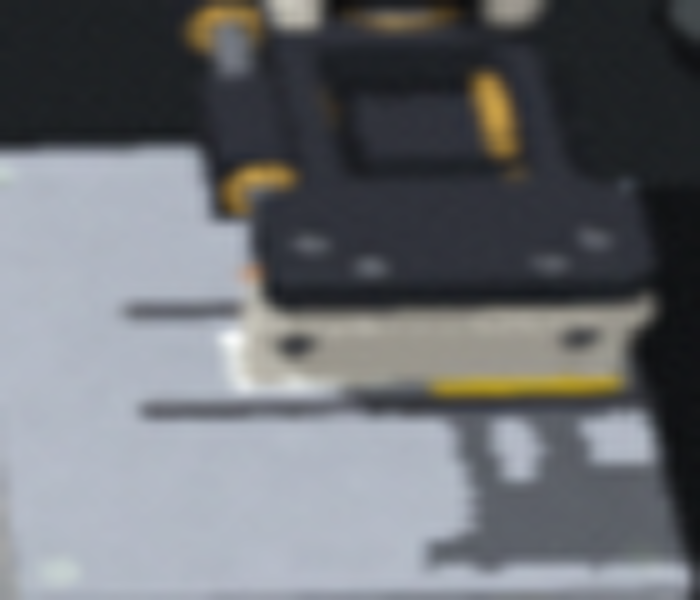

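```bash
python3 -m creep '[[0,0,0,0,0,0,0],[0,0,0,0,0,0,0],[0,0,0,0,0,0,0],[0,0,0,0,0,0,0]]'
python3 - <<'E'
from h import *
p,d=env.grab_frame("scene")
for t in("meter","spool","jar"): print(t,[(round(q["p"],2),q["rect"]) for q in env.outline_of(t,"scene")[:1]])
s=env.get_state(); print(s["time"],s["eef_pos"],s["ee_rot"],s["force"],s["gripper_width"])
env.sign_off()
E
```

```text
time: 19.72
eef_pos: [0.5968, 0.164, 0.0958]
ee_rot: [3.141, -0.0, 1.188]
force: [0.8, -0.5, 1.4]
gripper_width: 0.0198
meter []
spool [(0.98, [156.2, 328.2, 191.1, 362.8])]
jar [(0.81, [126.7, 280.0, 153.9, 314.6])]
19.9167 [0.59683977 0.16402392 0.09575801] [ 3.14125243e+00 -6.60853972e-05  1.18812730e+00] [-0.21739805  0.36284604  3.24882336] 0.020002910613889462
the job is handed in; nothing more can be done
```

The job is done and handed in at about 20 s, with the paddle still gripped, upright and pressed on the contact. The cap is against its end stop.

**What I did**
- **Cap:** I gripped the fin and slid the cap about 44 mm, until the force rose to over 10 N and it stopped moving. The camera then showed the slot frame and the copper contact free.
- **Paddle:** I took it by the handle (jaws at 19.8 mm) and lifted it out of the stand. I aligned it to within about 0.5 mm of the slot, and it went in with no notable side force.
- **Press:** The contact force began at the expected height. It last read about 3 N, against about 3.8 N expected at 9 mm of travel. The readings are noisy by about 1 N, and one read 1.4 N.

**Last checks**
- **Height in the band:** From the tool height, the blade tip is about 36 mm above the bench. That puts the guard's top about 54 mm up the blade, in the middle of the red band (49–59 mm).
- **Upright:** The tool is vertical to within 0.05°, and the gripper width is steady at 20 mm.

**What disagreed or could not be checked**
- **Tool frame:** The real fingertips sit about 29 mm further back than documented. My first closing on the fin caught nothing because of this, and I corrected for it afterwards.
- **Red band not seen:** The gripper hid the blade at the end, so the band position comes from tool height and force, not from a picture.
- **Bystanders:** The spool and jar outlines were about 3–4 pixels lower than at the start, within the networks' looseness. The meter was not reported in the last picture. I moved none of the three, and nothing came near them.

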